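# Set a fixture plate's overhang to the indexing gauge and hold it

## Task

A clamp is to be fitted under the front of the aluminium fixture plate, so set how far it sticks out of its stand: first turn the gauge turret by its black knob until the red arm clicks into place pointing straight at the stand, then slide the plate (without lifting it) by its black handle straight out over the red arm until its front edge is directly above the white line on that arm. The plate would now tip off the stand by itself, so finish while still holding its handle, with the plate lying flat on the stand and clear of the gauge. Do not let the plate tip at any time, and leave the other things on the table where they are.

Things in the scene. Friction and masses are not known exactly. Their poses are not given: they have to be found in the camera images.
- stand: Fixed grey riser, 200 (x) x 110 (y) x 60 mm high; its flat top carries the plate. Origin: centre of its underside. Its +x is the outward direction, toward the gauge; z up.
- stand_edge (a point): Middle of the stand's outer top edge, on the top surface (60 mm above the table); axes as the stand's.
- plate: Loose aluminium plate on the stand, 250 (x) x 90 (y) x 8 mm, 0.4 to 0.85 kg. Origin: centre of its underside; +x to its front (toward the gauge), z up. A steel boss (48 mm across, 20 high) stands 75 mm ahead of the origin. Its centre of mass, about 13 mm ahead of the origin, must not pass the stand's edge unless it is held. It starts sticking out 20 to 50 mm.
- plate_front (a point): Middle of the plate's lower front edge, 125 mm ahead of the plate's origin; axes as the plate's.
- plate_handle (a point): Grip point of the plate's handle: a black upright tab 14 mm thick along the plate's x, 60 mm wide along y, 42 mm high above the plate's top. The point is on the tab's centre, 225 mm behind the front edge, 26 mm above the plate's top (34 mm above its underside). Grip from above, one finger in front of and one behind the tab.
- gauge_base: Fixed round grey base (92 mm across) of the indexing gauge, standing beyond the stand's outer edge, with its axes parallel to the stand's. Origin on the turret's axis, at the table; its +x points away from the stand, and on that side is a block with the brass spring plunger, 30 mm high, reaching 105 mm from the axis.
- gauge_turret (a joint): Turret: hub and four flat arms (red, yellow, blue, green) at right angles, reaching 95 mm from the axis, 24 mm wide, tops 39 mm above the table, 21 mm below the plate. Radians, positive counter-clockwise from above; 0: red arm points at the stand, plunger in its detent (draws in from 0.1 rad; a small ridge at 0.15); elsewhere friction holds it. Range -1.75 to 0.45; starts at -1.4 to -0.6.
- gauge_knob (a point): Grip point of the turret's knob: a black bar 46 mm long (its x) by 14 mm thick (its y), from 43 to 81 mm above the table; the point is on the turret's axis, 68 mm above the table. Axes turn with the turret and are parallel to the gauge base's at joint value 0; the red arm is on the -x side.
- red_mark (a point): Middle of the white line across the red arm's top, 70 mm from the turret's axis, 39 mm above the table; axes as the knob's (the line runs along y).
- beaker: Bystander: clear beaker, 54 mm across, 68 mm high, at the back. Origin: centre of its underside.
- tip_box: Bystander: yellow box with clear lid, 93 x 119 x 77 mm, at the right. Origin: centre of its underside.
- red_tube: Bystander: lying conical tube with red cap, 112 mm long, 22 mm thick, at the left. Origin: under its middle.
- tape: Bystander: roll of beige tape lying flat, 104 mm across, 25 mm high, behind the stand. Origin: centre of its underside.

How it is judged:
On the way, in this order (a step that is already met when the one before it is completed fails the run):
1. the red arm of the turret is clicked in place, pointing at the stand, before the plate is slid out (value of joint gauge_turret between -0.07 and 0.07 rad and x of plate_front in the frame of stand_edge below 0.08 m), for 0.2 s.
2. the held plate's front edge is above the white line of the red arm (x of plate_front in the frame of red_mark between -0.005 and 0.005 m and contact force between the fingers and plate above 1 N), for 0.2 s.
At the end, for the whole second after the job is handed in: Red detent within 0.07 rad; the held plate's front edge within 5 mm of above the red arm's white line, 15 mm of the stand's centre line, 0.09 rad of straight; plate flat on the stand (tilt under 0.04 rad, 4 mm), bearing on it (0.3 N), clear of the gauge, still, gripped (over 1 N) (all of step 2 and value of joint gauge_turret between -0.07 and 0.07 rad and y of plate_front in the frame of stand between -0.015 and 0.015 m and angle between the x axis of plate and the x axis of stand, either way round below 0.09 rad and angle between plate's own z axis and vertical below 0.04 rad and z of plate_handle in the frame of stand between 0.09 and 0.098 m and contact force between plate and stand above 0.3 N and contact force between plate and gauge_base below 0.1 N and linear speed of plate below 0.02 m/s); the arm keeps its last pose, push and grip.
It fails at once if the plate tips (angle between plate's own z axis and vertical above 0.15 rad).
It fails at once if the plate is lifted off the stand (z of plate in the frame of stand above 0.08 m).
It fails at once if a bystander is disturbed (distance of any of beaker, tip_box, red_tube, tape from where it was at the start of the episode above 0.02 m).
It also fails if it takes over 48 s, if anything falls off the work surface, if the arm or the gripper's body presses on something with over 40 N, if the wrist force passes 120 N, or if a joint passes its speed limit or range.

## Robot

A 6-joint arm with a two-finger parallel gripper is mounted at the origin on a cart in front of the work surface, level with it; the furniture and walls round the work are solid. World frame = base frame: x ahead of the robot, y to its left, z up, the work surface at z = 0. Lengths are in m, angles in rad, forces in N, time in s.
With the tool pointing down it reaches from about 0.3 to 0.825 m from the base axis. Payload 5.4 kg.
Tool frame: the origin (TCP) lies midway between the tips of the shut fingers; the grasp point (between the pads) lies 19 mm behind it; z points along the fingers, y is the line along which they close (so a half turn about z gives the same grasp; the last joint's range is limited). The gripper opens to 92 mm and grips with 3 to 60 N. Pads are 20 mm wide; open, the fingers measure 128 mm over their backs; the gripper's body (75 mm by 189 mm) begins 69 mm behind the grasp point.
Start: joints at [0.978, 0.158, 1.597, -0, 1.386, -0.21], TCP at [0.215, 0.533, 0.185] pointing down, gripper open.
Joint ranges: [-2.91, 2.91], [-0.94, 2.29], [0.18, 2.7], [-1.29, 4.43], [0.17, 2.64], [-3, 3]. Speed limits (rad/s): [2.57, 2.57, 3.14, 3.14, 3.14, 3.14].

## Interface

Orientations are given as [roll, pitch, yaw] about the fixed x, y, z axes, in that order (R = Rz(yaw) Ry(pitch) Rx(roll)).
In Python, from plant import read_state, snapshot, camera_info, close_job gives the robot as it stands.
- The arm moves only by the tool drive_tool, never from a script. Its argument "series" is a list of rows, each an object of numbers: "ax", "ay", "az": the turn, a rotation vector about the tool's x, y, z in degrees; "tx", "ty", "tz": the shift along the tool's x, y, z in mm; "fingers": the opening, from 0 (shut) to 1 (fully open). A call has 1 to 10 rows; each row is the pose to reach, as a shift and turn from the pose commanded when the call began, along the tool's axes at that moment; what a row does not reach only later rows make up. A row lasts 1/12 s, in which the tool goes at most 41.7 mm and 7.16 degrees, less where a joint would pass 70% of its speed; a pose out of reach is approached as far as the arm can. A call with a gripper value outside its range is refused whole. The fingers move at their own pace and stop on an object; "force" is the grip in N (left out, the last holds). Time passes only in rows, so rows that repeat a pose let the fingers close. It gives the time, the measured TCP pose, the force, the opening and the grip force at its end, in the units of the state.
- read_state(): the state, without advancing time (a new reading comes with each control period).
- snapshot(name): name is "scene" or "top"; returns (picture, depth): 400x640x3 uint8, blue, green, red; 400x640 float32, m along the optical axis (not along the pixel's ray), 0 where there is no reading.
- camera_info(name): a dict with "camera_matrix" (3x3 intrinsics, pixels), "cam_to_world" (4x4, takes a point from camera to world coordinates). Camera axes: x right, y up, looking along -z (the intrinsics and any distortion apply to the point x, -y, -z); pixel columns grow to the right and rows downward; lengths in m; the calibration is good to about 2 mm. A picture is of the moment at which its call begins. camera_info takes no time and is no camera call.
- close_job(): hands the job in; it is judged then, once.
The state is a dict: "clock": time; "joints": joint angles; "joint_velocities": joint speeds; "tau": joint torques, N m; "tool_pos": TCP position; "tool_rot": TCP orientation; "ft_force": force on the tool from outside, world axes, zero at the start; "wrist_torque": the same for the moment, N m; "opening": finger opening in m; "finger_force": force on a finger pad.
Only numpy, scipy, OpenCV 4.12 (cv2) and the standard library are available. Lean on these libraries where they do the work, as an engineer would, in place of code of your own. Each camera call takes 0.05 s, during which the arm holds its last target. There are 200 camera calls.

## Working session

There is one attempt and no reset: what is moved stays moved. The work goes in short steps, Python scripts to look and compute and a tool call to move; the robot and the scene stay as the last step left them, time stands still between calls to the robot, and variables do not carry over. Pictures are saved under pics/ and viewed, at most 10 in all, crops included, and the job is handed in when it is done.

Besides the shell and the picture viewer there is one more tool, called after ">>>" as name(argument=value, ...) on one line, values as JSON. drive_tool: Moves the arm, as the interface text tells. Its arguments: {"type":"object","properties":{"series":{"type":"array","items":{"type":"object","properties":{"ax":{"type":"number"},"ay":{"type":"number"},"az":{"type":"number"},"tx":{"type":"number"},"ty":{"type":"number"},"tz":{"type":"number"},"fingers":{"type":"number"}}}},"force":{"type":"number"}},"required":["series"]}

```bash
ls; mkdir -p pics
python3 - <<'E'
from plant import *
import cv2,numpy as np
print(read_state())
for n in ("scene","top"):
    i=camera_info(n);print(n,{k:np.round(v,4).tolist() if not isinstance(v,str) else v for k,v in i.items()})
    p,d=snapshot(n);cv2.imwrite(f"pics/{n}0.png",p);np.save(f"pics/{n}0.npy",d)
E
```

```text
pics
{'clock': 0.0, 'joints': array([ 9.77905096e-01,  1.59042720e-01,  1.59820995e+00, -2.96812650e-06,
        1.38620038e+00, -2.10061728e-01]), 'joint_velocities': array([0.00091127, 0.00021392, 0.00156043, 0.00157507, 0.00012875,
       0.00039692]), 'tau': array([-1.29321721e-03, -3.85571516e+01, -3.22108662e+01,  7.00333016e-02,
        3.78978497e-02, -1.35573491e-04]), 'tool_pos': array([0.21440448, 0.53280504, 0.18383369]), 'tool_rot': array([-3.13977254e+00, -3.85078734e-04,  2.75876335e+00]), 'ft_force': array([ 0.27160553, -0.52361741, -1.04375145]), 'wrist_torque': array([ 0.01868985, -0.01738153, -0.00031816]), 'finger_force': 0.0, 'opening': 0.09211117050847904}
scene {'camera_matrix': [[461.4821, 0.0, 325.1334], [0.0, 461.4821, 205.3134], [0.0, 0.0, 1.0]], 'cam_to_world': [[-0.8407, 0.3404, -0.4211, -0.1281], [-0.5414, -0.522, 0.659, 1.0609], [0.0045, 0.7821, 0.6232, 1.0823], [0.0, 0.0, 0.0, 1.0]]}
top {'camera_matrix': [[505.8056, 0.0, 312.7853], [0.0, 505.8056, 193.2486], [0.0, 0.0, 1.0]], 'cam_to_world': [[0.0022, 0.9929, -0.1193, 0.3385], [-0.9999, 0.0007, -0.0125, 0.0014], [-0.0123, 0.1194, 0.9928, 1.5761], [0.0, 0.0, 0.0, 1.0]]}
```

View pics/scene0.png

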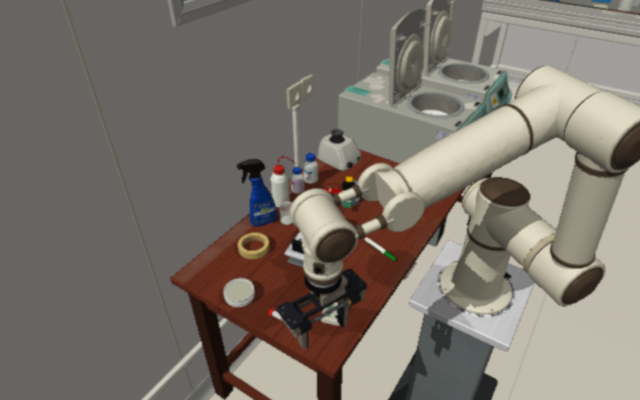

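View pics/top0.png

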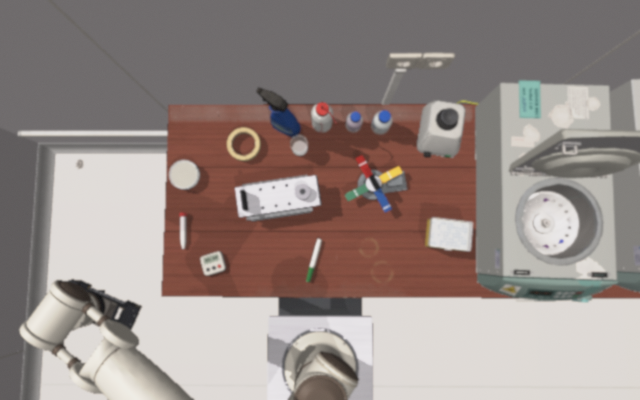

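Top view: plate/handle around (244,200), boss (303,191), gauge hub (374,184) with the red arm up-left (364,165). The scene view is largely blocked by the arm. I'll zoom in on the top view.

```bash
cat > h.py <<'E'
from plant import *
import cv2,numpy as np
def ray(n,uv):
    i=camera_info(n);K=np.array(i["camera_matrix"]);T=np.array(i["cam_to_world"])
    uv=np.atleast_2d(np.array(uv,float)).reshape(-1,1,2)
    D=np.array(i.get("distortion",np.zeros(5)),float) if "distortion" in i else None
    q=cv2.undistortPoints(uv,K,D).reshape(-1,2)
    d=np.c_[q[:,0],-q[:,1],-np.ones(len(q))]@T[:3,:3].T
    return T[:3,3],d
def onplane(n,uv,z):
    o,d=ray(n,uv);return o+d*((z-o[2])/d[:,2])[:,None]
def tri(uv1,n1,uv2,n2):
    o,d=ray(n1,uv1);p,e=ray(n2,uv2);d=d[0];e=e[0]
    s=np.linalg.lstsq(np.c_[d,-e],p-o,rcond=None)[0];a=o+s[0]*d;b=p+s[1]*e
    return (a+b)/2,np.linalg.norm(a-b)
def depthpt(n,d,u,v):
    o,r=ray(n,(u,v));return o+r[0]*d[int(round(v)),int(round(u))]
E
python3 - <<'E'
from h import *
p=cv2.imread("pics/top0.png");d=np.load("pics/top0.npy")
print(camera_info("top").keys())
c=p[145:230,225:415];cv2.imwrite("pics/c0.png",cv2.resize(c,None,fx=4.2,fy=4.2,interpolation=cv2.INTER_CUBIC))
for q in [(244,200),(270,190),(303,190),(374,184),(364,163),(220,230),(290,183),(394,173)]: print(q,depthpt("top",d,*q).round(4))
E
```

```text
dict_keys(['camera_matrix', 'cam_to_world'])
(244, 200) [0.4949 0.2208 0.1085]
(270, 190) [0.5292 0.1488 0.0707]
(303, 190) [0.5271 0.0491 0.0877]
(374, 184) [ 0.5464 -0.1625  0.0784]
(364, 163) [ 0.6168 -0.1366  0.0412]
(220, 230) [0.4123 0.3102 0.0006]
(290, 183) [0.5509 0.0891 0.0677]
(394, 173) [ 0.5853 -0.2278  0.0434]
```

View pics/c0.png

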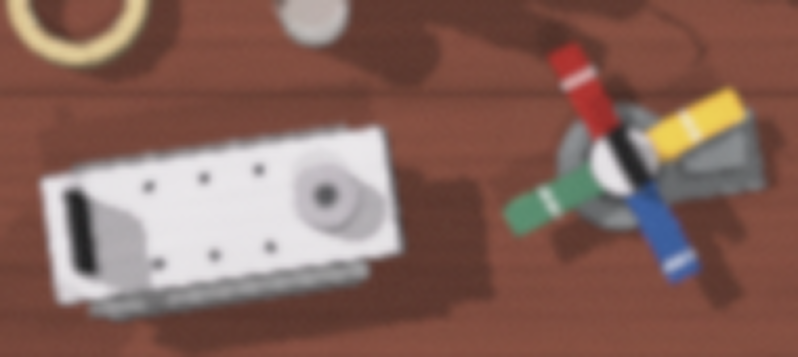

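Crop (4.2x): plate at crop corners (40,180)–(385,125)–(403,250)–(60,303), handle (82,232), boss (326,195); turret hub about (620,160), red arm tip (565,52) to lower right, knob bar along the red arm. Measuring with colour and depth masks.

```bash
cat > m.py <<'E'
from h import *
def meas(tag,avg=1):
    p,d=snapshot("top")
    np.savez(f"pics/{tag}.npz",p=p,d=d)
    return p,d
def cloud(d):
    v,u=np.mgrid[:400,:640];o,r=ray("top",np.c_[u.ravel(),v.ravel()])
    return (o+r*d.ravel()[:,None]).reshape(400,640,3)
def rect(pts):
    (c,s,a)=cv2.minAreaRect((pts[:,:2]*1000).astype(np.float32));return np.round(c,1),np.round(s,1),round(a,2)
def biggest(m):
    n,l,s,_=cv2.connectedComponentsWithStats(m.astype(np.uint8));return l==1+s[1:,4].argmax()
def report(p,d):
    X=cloud(d);z=X[...,2];hsv=cv2.cvtColor(p,cv2.COLOR_BGR2HSV);h,s,v=[hsv[...,i].astype(int) for i in range(3)]
    uu=np.arange(640)[None,:]+np.zeros((400,1));vv=np.arange(400)[:,None]+np.zeros((1,640))
    roi=(uu>225)&(uu<420)&(vv>140)&(vv<232)
    # plate outline by colour: not brown, bright
    pl=biggest(roi&(s<60)&(v>170)&(uu<345))
    c=max(cv2.findContours(pl.astype(np.uint8),cv2.RETR_EXTERNAL,cv2.CHAIN_APPROX_NONE)[0],key=cv2.contourArea).reshape(-1,2)
    print("plate(z.068)",rect(onplane("top",c,0.068)), "zmed",np.median(z[pl]).round(4))
    hd=roi&(v<60)&(uu<262)&(z>0.09);q=X[hd];print("handle",rect(q),q.mean(0).round(4),np.median(q[:,2]).round(4),len(q))
    kn=roi&(v<70)&(z>.06)&(uu>350)
    if kn.any():
        kn=biggest(kn);q=X[kn];print("knob",rect(q),q.mean(0).round(4),np.median(q[:,2]).round(4),len(q))
    for n,lo,hi in (("red",170,185),("yel",18,32),("grn",60,95),("blu",105,125)):
        m=roi&(s>110)&(uu>335)&(z>.03)&(((h>=lo)&(h<=hi))|((n=="red")&(h<3)&(s>190)))
        if not m.any(): continue
        m=biggest(m);g=np.c_[uu[m],vv[m]];w=onplane("top",g,.039);q=w.mean(0)
        print(n,q.round(4),np.median(z[m]).round(4),m.sum())
    # white marks
    st=roi&(uu<345)&(z>.05)
    st=biggest(st);print("stand+plate",rect(X[st]))
E
python3 - <<'E'
from m import *
p,d=meas("a");report(p,d)
X=cloud(d);z=X[...,2]
v,u=np.mgrid[:400,:640]
# stand strip visible: z in .05-.064 
m=(u>225)&(u<345)&(v>140)&(v<232)&(abs(z-.059)<.005)
q=X[m];print(len(q),rect(q))
h,=[0],
for uv in [(244,200)]: print(z[196:206:2,238:252].round(3))
E
```

```text
plate(z.068) (array([512.8, 128. ]), array([ 92.4, 246.9]), 8.62) zmed 0.0681
handle (array([494.7, 221.6]), array([47.6,  7.7]), 9.54) [0.4952 0.2208 0.1081] 0.1089 52
knob (array([445.9, -93.2]), array([ 37.9, 283.7]), 56.23) [ 0.5475 -0.1603  0.1102] 0.0806 51
yel [ 0.5897 -0.2314  0.039 ] 0.0392 91
blu [ 0.5108 -0.1876  0.039 ] 0.0389 119
stand+plate (array([443.8, 116.6]), array([242.3, 250.1]), 8.47)
636 (array([562.8, 135. ]), array([220.1, 249. ]), 8.75)
[[0.067 0.067 0.111 0.111 0.113 0.116 0.111 0.096 0.071 0.073 0.07  0.069
  0.07  0.071]
 [0.068 0.068 0.108 0.111 0.116 0.108 0.107 0.102 0.077 0.067 0.068 0.063
  0.062 0.068]
 [0.069 0.068 1.576 0.115 0.106 0.11  0.111 0.102 0.081 0.067 0.076 0.069
  0.065 0.065]
 [0.075 0.066 0.064 0.109 0.108 0.108 0.112 0.104 0.091 0.078 0.077 0.07
  0.068 0.067]
 [0.068 0.064 0.066 0.106 0.102 0.111 0.105 0.111 0.101 0.072 0.069 0.071
  0.063 0.066]]
```

```bash
cat > m2.py <<'E'
from m import *
def stack(n=5,name="top"):
    P,D=zip(*[snapshot(name) for _ in range(n)])
    D=np.array(D);D[(D<.2)]=np.nan
    return np.mean(P,0).astype(np.uint8),np.nanmedian(D,0)
E
python3 - <<'E'
from m2 import *
p,d=stack();np.savez("pics/s1.npz",p=p,d=d)
X=cloud(d);z=X[...,2];hsv=cv2.cvtColor(p,cv2.COLOR_BGR2HSV).astype(int);h,s,v=hsv[...,0],hsv[...,1],hsv[...,2]
vv,uu=np.mgrid[:400,:640];roi=(uu>225)&(uu<420)&(vv>140)&(vv<232)
def w(m,zz): return onplane("top",np.c_[uu[m],vv[m]],zz)
k=biggest(roi&(uu>350)&(z>.066)&(z<.095));print("hub/knob z>.066",X[k].mean(0).round(4),rect(w(k,.081)),k.sum())
k=biggest(roi&(uu>350)&(v<75)&(z>.06)&(z<.095));print("dark knob",w(k,.081).mean(0).round(4),rect(w(k,.081)),k.sum(),np.median(z[k]))
for n,c in (("red",h),("yel",0),("grn",0),("blu",0)):
    pass
for (u,vq) in [(364,163),(370,171),(397,172),(355,193),(385,200),(270,190),(300,150),(270,218)]: print((u,vq),hsv[vq,u],z[vq,u].round(3))
hd=roi&(uu<262)&(z>.1);print("handle top",w(hd,.110).mean(0).round(4),rect(w(hd,.110)),X[hd].mean(0).round(4),hd.sum())
print("heights: plate %.4f"%np.median(z[185:195,262:285]))
# stand
mk=roi&(z>.045)&(uu<345)
# along-x profile: print z columns across plate's upper margin
for u in (250,270,290,300,308): print(u,[ (int(r),round(float(z[r,u]),3),int(v[r,u]),int(s[r,u])) for r in range(174,188)])
E
```

```text
hub/knob z>.066 [ 0.5525 -0.1627  0.0798] (array([ 552.4, -162.8]), array([45.5, 14.8]), 25.77) 81
dark knob [ 0.5522 -0.1635  0.081 ] (array([ 552.8, -163.4]), array([42.8, 10.7]), 25.72) 54 0.08143095856307514
(364, 163) [  1  74 201] 0.039
(370, 171) [  1 154 141] 0.038
(397, 172) [ 24 164 237] 0.039
(355, 193) [ 70  32 181] 0.038
(385, 200) [109 153 152] 0.04
(270, 190) [160   3 233] 0.067
(300, 150) [  6  19 189] 0.006
(270, 218) [ 4 38 95] 0.004
handle top [0.4957 0.2241 0.11  ] (array([496.2, 224.2]), array([58. , 14.8]), 9.18) [0.4958 0.2242 0.1092] 102
heights: plate 0.0680
250 [(174, 0.0, 119, 129), (175, -0.003, 119, 129), (176, -0.002, 117, 126), (177, 0.0, 116, 127), (178, -0.0, 117, 129), (179, -0.001, 117, 126), (180, -0.001, 116, 127), (181, 0.003, 115, 118), (182, -0.002, 119, 79), (183, -0.002, 133, 33), (184, 0.062, 160, 10), (185, 0.057, 195, 4), (186, 0.068, 222, 3), (187, 0.069, 229, 2)]
270 [(174, -0.001, 119, 129), (175, 0.002, 119, 131), (176, -0.002, 119, 129), (177, -0.001, 118, 130), (178, -0.003, 118, 119), (179, -0.002, 121, 84), (180, 0.001, 135, 36), (
[... 403 characters left out ...]
, (185, 0.072, 232, 3), (186, 0.065, 232, 2), (187, 0.069, 232, 3)]
300 [(174, -0.002, 123, 104), (175, -0.002, 133, 59), (176, 0.057, 152, 18), (177, 0.062, 187, 7), (178, 0.068, 220, 3), (179, 0.066, 228, 3), (180, 0.066, 225, 2), (181, 0.066, 221, 3), (182, 0.067, 218, 4), (183, 0.068, 214, 5), (184, 0.089, 206, 7), (185, 0.093, 198, 8), (186, 0.087, 195, 8), (187, 0.089, 191, 7)]
308 [(174, 0.004, 123, 102), (175, 0.002, 142, 54), (176, -0.0, 186, 19), (177, 0.066, 222, 5), (178, 0.066, 232, 3), (179, 0.071, 234, 3), (180, 0.069, 234, 3), (181, 0.066, 234, 3), (182, 0.07, 233, 3), (183, 0.068, 230, 3), (184, 0.069, 225, 3), (185, 0.068, 217, 4), (186, 0.07, 202, 6), (187, 0.088, 187, 8)]
```

```bash
cat > g.py <<'E'
import sys
from plant import read_state
import numpy as np
from scipy.spatial.transform import Rotation as R
def go(x,y,z,yaw):  # mm, deg
    s=read_state();r=R.from_euler("xyz",s["tool_rot"])
    t=R.from_euler("xyz",[np.pi,0,np.radians(yaw)])
    d=r.as_matrix().T@(np.array([x,y,z])-1000*s["tool_pos"])
    print("t",d.round(1),"a",(r.inv()*t).as_rotvec(degrees=True).round(2),"clock",s["clock"],"pos",s["tool_pos"].round(4),"yaw",np.degrees(s["tool_rot"]).round(2),"F",s["ft_force"].round(1),"open",round(s["opening"],4),"grip",s["finger_force"])
if __name__=="__main__": go(*map(float,sys.argv[1:]))
E
python3 g.py 552.5 -163 180 25.8
```

```text
t [-573.4 -519.7    4.8] a [-1.0000e-02  2.0000e-02  1.3227e+02] clock 0.4 pos [0.2147 0.5333 0.1847] yaw [-179.99   -0.    158.07] F [-0.3 -0.1 -0.1] open 0.0919 grip 0.0
```

>>> drive_tool(series=[{"tx":-573,"ty":-520,"tz":-15,"az":132,"fingers":1},{"tx":-573,"ty":-520,"tz":-15,"az":132},{"tx":-573,"ty":-520,"tz":-15,"az":132},{"tx":-573,"ty":-520,"tz":-15,"az":132},{"tx":-573,"ty":-520,"tz":-15,"az":132},{"tx":-573,"ty":-520,"tz":-15,"az":132},{"tx":-573,"ty":-520,"tz":-15,"az":132},{"tx":-573,"ty":-520,"tz":-15,"az":132},{"tx":-573,"ty":-520,"tz":-15,"az":132},{"tx":-573,"ty":-520,"tz":-15,"az":132}])

```text
$.series[0]: bad value
```

```bash
python3 g.py 552.5 -163 180 25.8
```

```text
t [-573.4 -519.7    4.8] a [-1.0000e-02  2.0000e-02  1.3227e+02] clock 0.4 pos [0.2147 0.5333 0.1847] yaw [-179.99   -0.    158.07] F [-0.3 -0.1 -0.1] open 0.0919 grip 0.0
```

>>> drive_tool(series=[{"tx":-287,"ty":-260,"tz":-15,"az":66,"fingers":1},{"tx":-287,"ty":-260,"tz":-15,"az":66,"fingers":1},{"tx":-287,"ty":-260,"tz":-15,"az":66,"fingers":1},{"tx":-287,"ty":-260,"tz":-15,"az":66,"fingers":1},{"tx":-287,"ty":-260,"tz":-15,"az":66,"fingers":1},{"tx":-287,"ty":-260,"tz":-15,"az":66,"fingers":1},{"tx":-287,"ty":-260,"tz":-15,"az":66,"fingers":1},{"tx":-287,"ty":-260,"tz":-15,"az":66,"fingers":1},{"tx":-287,"ty":-260,"tz":-15,"az":66,"fingers":1},{"tx":-287,"ty":-260,"tz":-15,"az":66,"fingers":1}])

```text
$.series[0]: bad value
```

```bash
python3 g.py 552.5 -163 180 25.8
```

```text
t [-573.4 -519.7    4.8] a [-1.0000e-02  2.0000e-02  1.3227e+02] clock 0.4 pos [0.2147 0.5333 0.1847] yaw [-179.99   -0.    158.07] F [-0.3 -0.1 -0.1] open 0.0919 grip 0.0
```

>>> drive_tool(series=[{"tx":-287,"ty":-260,"tz":-15,"ax":0,"ay":0,"az":66,"fingers":1}])

```text
clock: 0.48
tool_pos: [0.2308, 0.4987, 0.1854]
tool_rot: [3.141, -0.002, 2.638]
ft_force: [1.3, 0.6, 0.3]
opening: 0.0917
finger_force: 0.0
```

>>> drive_tool(series=[{"tx":-28,"ty":-26,"tz":-1,"ax":0,"ay":0,"az":6,"fingers":1}])

```text
clock: 0.57
tool_pos: [0.245, 0.4592, 0.187]
tool_rot: [-3.141, 0.0, 2.526]
ft_force: [0.5, -0.8, 0.6]
opening: 0.0918
finger_force: 0.0
```

All seven keys are needed; large shifts are fine.

```bash
python3 g.py 552.5 -163 200 25.8
```

```text
t [-610.3 -330.6  -12.6] a [1.0000e-02 4.0000e-02 1.1894e+02] clock 0.5667 pos [0.245  0.4592 0.187 ] yaw [-1.7998e+02  2.0000e-02  1.4474e+02] F [ 0.5 -0.8  0.6] open 0.0918 grip 0.0
```

>>> drive_tool(series=[{"tx":-610,"ty":-330,"tz":-13,"ax":0,"ay":0,"az":119,"fingers":1},{"tx":-610,"ty":-330,"tz":-13,"ax":0,"ay":0,"az":119,"fingers":1},{"tx":-610,"ty":-330,"tz":-13,"ax":0,"ay":0,"az":119,"fingers":1},{"tx":-610,"ty":-330,"tz":-13,"ax":0,"ay":0,"az":119,"fingers":1},{"tx":-610,"ty":-330,"tz":-13,"ax":0,"ay":0,"az":119,"fingers":1},{"tx":-610,"ty":-330,"tz":-13,"ax":0,"ay":0,"az":119,"fingers":1},{"tx":-610,"ty":-330,"tz":-13,"ax":0,"ay":0,"az":119,"fingers":1},{"tx":-610,"ty":-330,"tz":-13,"ax":0,"ay":0,"az":119,"fingers":1},{"tx":-610,"ty":-330,"tz":-13,"ax":0,"ay":0,"az":119,"fingers":1},{"tx":-610,"ty":-330,"tz":-13,"ax":0,"ay":0,"az":119,"fingers":1}])

```text
clock: 1.4
tool_pos: [0.4312, 0.0847, 0.1956]
tool_rot: [3.141, -0.0, 1.273]
ft_force: [1.3, 1.2, 0.2]
opening: 0.0916
finger_force: 0.0
```

```bash
python3 g.py 552.5 -163 180 25.8
python3 - <<'E'
from h import *
p,d=snapshot("scene");cv2.imwrite("pics/scene1.png",p);np.save("pics/scene1.npy",d)
E
```

```text
t [-201.2  188.7   15.7] a [ 0.05 -0.05 47.12] clock 1.4 pos [0.4312 0.0847 0.1956] yaw [ 1.7994e+02 -2.0000e-02  7.2920e+01] F [1.3 1.2 0.2] open 0.0916 grip 0.0
```

>>> drive_tool(series=[{"tx":-201,"ty":189,"tz":0,"ax":0,"ay":0,"az":47,"fingers":1},{"tx":-201,"ty":189,"tz":0,"ax":0,"ay":0,"az":47,"fingers":1},{"tx":-201,"ty":189,"tz":0,"ax":0,"ay":0,"az":47,"fingers":1},{"tx":-201,"ty":189,"tz":0,"ax":0,"ay":0,"az":47,"fingers":1},{"tx":-201,"ty":189,"tz":0,"ax":0,"ay":0,"az":47,"fingers":1},{"tx":-201,"ty":189,"tz":0,"ax":0,"ay":0,"az":47,"fingers":1},{"tx":-201,"ty":189,"tz":0,"ax":0,"ay":0,"az":47,"fingers":1},{"tx":-201,"ty":189,"tz":0,"ax":0,"ay":0,"az":47,"fingers":1},{"tx":-201,"ty":189,"tz":0,"ax":0,"ay":0,"az":47,"fingers":1},{"tx":-201,"ty":189,"tz":0,"ax":0,"ay":0,"az":47,"fingers":1}])

```text
clock: 2.28
tool_pos: [0.5535, -0.1592, 0.195]
tool_rot: [-3.141, 0.0, 0.46]
ft_force: [0.4, -0.1, 0.7]
opening: 0.0922
finger_force: 0.0
```

```bash
python3 - <<'E'
from h import *
p,d=snapshot("scene");cv2.imwrite("pics/scene2.png",cv2.resize(p[150:300,200:450],None,fx=3.2,fy=3.2,interpolation=cv2.INTER_CUBIC));np.savez("pics/scene2.npz",p=p,d=d)
E
python3 g.py 552.5 -163 49 25.8
```

```text
t [ -2.7   3.4 146.2] a [-0.04  0.01  0.61] clock 2.3333 pos [ 0.5535 -0.1588  0.1952] yaw [-1.7996e+02  1.0000e-02  2.6410e+01] F [-0.  -0.  -0.7] open 0.0921 grip 0.0
```

View pics/scene2.png

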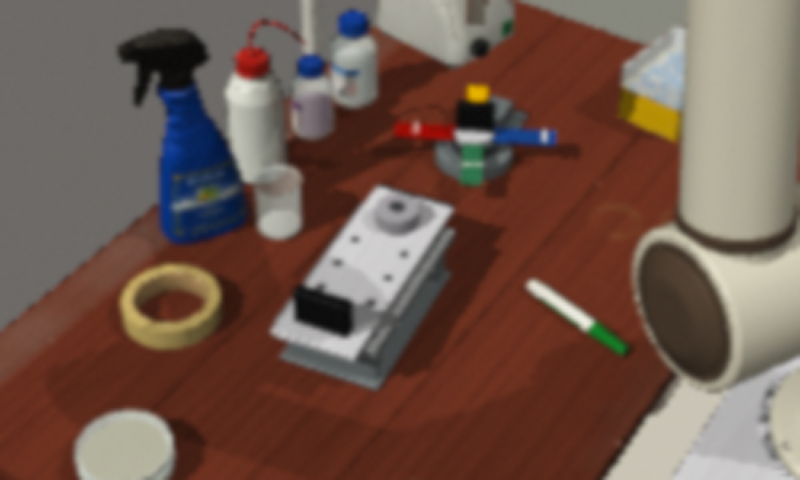

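Scene crop: plate (370,270), handle (325,308), gauge knob (477,112) are visible, but the gripper isn't above the gauge as the state says. I'll check the full picture against projections.

Run:
```python
from h import *
a,d=snapshot("scene");b,_=snapshot("top")
def proj(n,X):
    i=camera_info(n);T=np.linalg.inv(i["cam_to_world"]);c=T[:3,:3]@X+T[:3,3];q=np.array(i["camera_matrix"])@[c[0],-c[1],-c[2]];return (q[:2]/q[2]).round(1)
for n in("scene","top"):
    print(n,"tcp",proj(n,read_state()["tool_pos"]),"knob",proj(n,np.array([.5525,-.163,.081])),"handle",proj(n,np.array([.4962,.2242,.11])),"base",proj(n,np.zeros(3)))
cv2.imwrite("pics/f3.png",np.vstack([a,b])[::1,::1][:, :] if 0 else cv2.resize(np.hstack([a,b]),(800,250),interpolation=cv2.INTER_AREA))
```

```text
scene tcp [348.5 156.2] knob [348.2 181.8] handle [300.3 241.4] base [474.4 285.8]
top tcp [377.2 175.6] knob [374.3 181.9] handle [242.8 199.5] base [319.4 367.2]
```

View pics/f3.png

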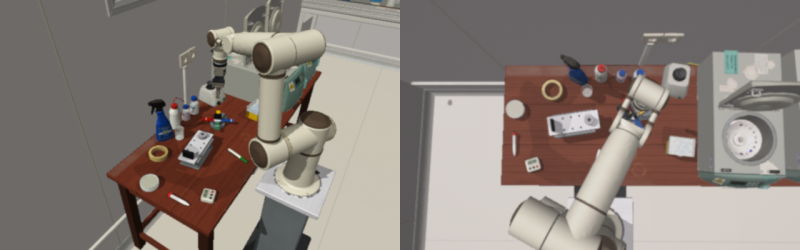

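Full views confirm it: the gripper stands above the gauge, and the projected knob/handle points agree in both cameras, so heights are checked. Descend and grip the knob.

>>> drive_tool(series=[{"tx":-2.7,"ty":3.4,"tz":60,"ax":0,"ay":0,"az":0.6,"fingers":1},{"tx":-2.7,"ty":3.4,"tz":60,"ax":0,"ay":0,"az":0.6,"fingers":1},{"tx":-2.7,"ty":3.4,"tz":95,"ax":0,"ay":0,"az":0.6,"fingers":0.7},{"tx":-2.7,"ty":3.4,"tz":120,"ax":0,"ay":0,"az":0.6,"fingers":0.5},{"tx":-2.7,"ty":3.4,"tz":140,"ax":0,"ay":0,"az":0.6,"fingers":0.5},{"tx":-2.7,"ty":3.4,"tz":146,"ax":0,"ay":0,"az":0.6,"fingers":0.5},{"tx":-2.7,"ty":3.4,"tz":146,"ax":0,"ay":0,"az":0.6,"fingers":0.5},{"tx":-2.7,"ty":3.4,"tz":146,"ax":0,"ay":0,"az":0.6,"fingers":0.5}], force=25)

```text
clock: 3.1
tool_pos: [0.5535, -0.1641, 0.0504]
tool_rot: [3.141, -0.001, 0.449]
ft_force: [0.7, -0.1, -0.2]
opening: 0.0537
finger_force: 0.0
```

```bash
python3 g.py 552.5 -163 49 25.8
```

```text
t [-0.4 -1.5  1.4] a [ 0.06 -0.05 -0.06] clock 3.1 pos [ 0.5535 -0.1641  0.0504] yaw [ 1.7994e+02 -5.0000e-02  2.5740e+01] F [ 0.7 -0.1 -0.2] open 0.0537 grip 0.0
```

>>> drive_tool(series=[{"tx":-0.4,"ty":-1.5,"tz":1,"ax":0,"ay":0,"az":0,"fingers":0},{"tx":-0.4,"ty":-1.5,"tz":1,"ax":0,"ay":0,"az":0,"fingers":0},{"tx":-0.4,"ty":-1.5,"tz":1,"ax":0,"ay":0,"az":0,"fingers":0},{"tx":-0.4,"ty":-1.5,"tz":1,"ax":0,"ay":0,"az":0,"fingers":0},{"tx":-0.4,"ty":-1.5,"tz":1,"ax":0,"ay":0,"az":0,"fingers":0},{"tx":-0.4,"ty":-1.5,"tz":1,"ax":0,"ay":0,"az":0,"fingers":0}], force=25)

```text
clock: 3.6
tool_pos: [0.5525, -0.164, 0.0486]
tool_rot: [3.139, -0.001, 0.449]
ft_force: [3.5, -9.0, -0.5]
opening: 0.014
finger_force: 6.3
```

```bash
python3 g.py 552.5 -163 49 98.8
python3 - <<'E'
from plant import *
print(read_state()["wrist_torque"])
E
```

```text
t [ 0.5 -0.9 -0.4] a [ 1.20e-01  5.00e-02 -7.31e+01] clock 3.6 pos [ 0.5525 -0.164   0.0486] yaw [ 1.7988e+02 -3.0000e-02  2.5700e+01] F [ 3.5 -9.  -0.5] open 0.014 grip 6.31531722843647
[-1.55460304 -0.4380896   0.09134618]
```

>>> drive_tool(series=[{"tx":0,"ty":1,"tz":0,"ax":0,"ay":0,"az":-4,"fingers":0},{"tx":0,"ty":1,"tz":0,"ax":0,"ay":0,"az":-10,"fingers":0},{"tx":0,"ty":1,"tz":0,"ax":0,"ay":0,"az":-16,"fingers":0},{"tx":0,"ty":1,"tz":0,"ax":0,"ay":0,"az":-22,"fingers":0},{"tx":0,"ty":1,"tz":0,"ax":0,"ay":0,"az":-28,"fingers":0},{"tx":0,"ty":1,"tz":0,"ax":0,"ay":0,"az":-34,"fingers":0},{"tx":0,"ty":1,"tz":0,"ax":0,"ay":0,"az":-40,"fingers":0},{"tx":0,"ty":1,"tz":0,"ax":0,"ay":0,"az":-46,"fingers":0},{"tx":0,"ty":1,"tz":0,"ax":0,"ay":0,"az":-52,"fingers":0},{"tx":0,"ty":1,"tz":0,"ax":0,"ay":0,"az":-56,"fingers":0}], force=30)

```text
clock: 4.43
tool_pos: [0.5542, -0.1654, 0.0487]
tool_rot: [3.137, 0.002, 1.43]
ft_force: [5.0, -3.5, -4.8]
opening: 0.0127
finger_force: 30.4
```

```bash
python3 g.py 552.5 -163 49 98.8
python3 - <<'E'
from plant import *
print(read_state()["wrist_torque"])
E
```

```text
t [ 2.2 -2.  -0.3] a [  0.25   0.14 -16.88] clock 4.4333 pos [ 0.5542 -0.1654  0.0487] yaw [1.7973e+02 1.0000e-01 8.1920e+01] F [ 5.  -3.5 -4.8] open 0.0127 grip 30.402976870536804
[-0.61599783 -0.88866396 -0.32448535]
```

>>> drive_tool(series=[{"tx":0,"ty":0,"tz":0,"ax":0,"ay":0,"az":-5,"fingers":0},{"tx":0,"ty":0,"tz":0,"ax":0,"ay":0,"az":-10,"fingers":0},{"tx":0,"ty":0,"tz":0,"ax":0,"ay":0,"az":-14,"fingers":0},{"tx":0,"ty":0,"tz":0,"ax":0,"ay":0,"az":-17,"fingers":0},{"tx":0,"ty":0,"tz":0,"ax":0,"ay":0,"az":-17,"fingers":0},{"tx":0,"ty":0,"tz":0,"ax":0,"ay":0,"az":-17,"fingers":0}])

```text
clock: 4.93
tool_pos: [0.555, -0.1654, 0.0487]
tool_rot: [3.136, 0.004, 1.722]
ft_force: [7.9, -2.9, -6.4]
opening: 0.0131
finger_force: 30.0
```

```bash
python3 g.py 552.5 -163 49 98.8
python3 - <<'E'
from plant import *
print(read_state()["wrist_torque"])
E
```

```text
t [ 2.8 -2.1 -0.3] a [ 0.33  0.2  -0.15] clock 4.9333 pos [ 0.555  -0.1654  0.0487] yaw [179.67   0.2   98.65] F [ 7.9 -2.9 -6.4] open 0.0131 grip 29.95110958814621
[-0.54479262 -1.4604033  -0.08964203]
```

Release (detent pulls in), then rise and move back toward the handle, so the top camera can see the gauge.

>>> drive_tool(series=[{"tx":0,"ty":0,"tz":0,"ax":0,"ay":0,"az":0,"fingers":0.6},{"tx":0,"ty":0,"tz":0,"ax":0,"ay":0,"az":0,"fingers":0.6},{"tx":0,"ty":0,"tz":0,"ax":0,"ay":0,"az":0,"fingers":0.6},{"tx":0,"ty":0,"tz":0,"ax":0,"ay":0,"az":0,"fingers":0.6},{"tx":0,"ty":0,"tz":-40,"ax":0,"ay":0,"az":0,"fingers":0.6},{"tx":0,"ty":0,"tz":-80,"ax":0,"ay":0,"az":0,"fingers":0.8},{"tx":0,"ty":0,"tz":-120,"ax":0,"ay":0,"az":0,"fingers":1},{"tx":0,"ty":0,"tz":-140,"ax":0,"ay":0,"az":0,"fingers":1},{"tx":0,"ty":0,"tz":-140,"ax":0,"ay":0,"az":0,"fingers":1}])

```text
clock: 5.68
tool_pos: [0.5555, -0.1657, 0.195]
tool_rot: [3.133, 0.007, 1.723]
ft_force: [-0.0, -0.5, 0.2]
opening: 0.0704
finger_force: 0.0
```

```bash
python3 g.py 496.2 224.2 190 188.8;python3 g.py 496.2 224.2 190 8.8
```

```text
t [3.944e+02 3.000e-01 2.400e+00] a [ 9.00e-02  7.00e-01 -9.01e+01] clock 5.6833 pos [ 0.5555 -0.1657  0.195 ] yaw [179.49   0.39  98.7 ] F [-0.  -0.5  0.2] open 0.0704 grip 0.0
t [3.944e+02 3.000e-01 2.400e+00] a [ 0.7  -0.09 89.9 ] clock 5.6833 pos [ 0.5555 -0.1657  0.195 ] yaw [179.49   0.39  98.7 ] F [-0.  -0.5  0.2] open 0.0704 grip 0.0
```

>>> drive_tool(series=[{"tx":394,"ty":0,"tz":2,"ax":0,"ay":0,"az":-90,"fingers":1},{"tx":394,"ty":0,"tz":2,"ax":0,"ay":0,"az":-90,"fingers":1},{"tx":394,"ty":0,"tz":2,"ax":0,"ay":0,"az":-90,"fingers":1},{"tx":394,"ty":0,"tz":2,"ax":0,"ay":0,"az":-90,"fingers":1},{"tx":394,"ty":0,"tz":2,"ax":0,"ay":0,"az":-90,"fingers":1},{"tx":394,"ty":0,"tz":2,"ax":0,"ay":0,"az":-90,"fingers":1},{"tx":394,"ty":0,"tz":2,"ax":0,"ay":0,"az":-90,"fingers":1},{"tx":394,"ty":0,"tz":2,"ax":0,"ay":0,"az":-90,"fingers":1},{"tx":394,"ty":0,"tz":2,"ax":0,"ay":0,"az":-90,"fingers":1},{"tx":394,"ty":0,"tz":2,"ax":0,"ay":0,"az":-90,"fingers":1}])

```text
clock: 6.52
tool_pos: [0.4904, 0.2294, 0.1848]
tool_rot: [3.141, -0.003, 2.982]
ft_force: [1.1, -0.9, -0.3]
opening: 0.0917
finger_force: 0.0
```

```bash
python3 g.py 496.2 224.2 190 188.8
python3 - <<'E'
from m2 import *
p,d=stack(6);np.savez("pics/s2.npz",p=p,d=d)
a,_=snapshot("scene")
A=cv2.resize(p[130:240,220:420],(600,330),interpolation=cv2.INTER_CUBIC);B=cv2.resize(a[150:260,250:450],(600,330),interpolation=cv2.INTER_CUBIC)
cv2.imwrite("pics/c4.png",cv2.resize(np.vstack([A,B]),(545,600)))
E
```

```text
t [-6.5 -4.2 -5.3] a [  0.06  -0.16 -17.95] clock 6.5167 pos [0.4904 0.2294 0.1848] yaw [ 1.7997e+02 -1.6000e-01  1.7085e+02] F [ 1.1 -0.9 -0.3] open 0.0917 grip 0.0
```

View pics/c4.png

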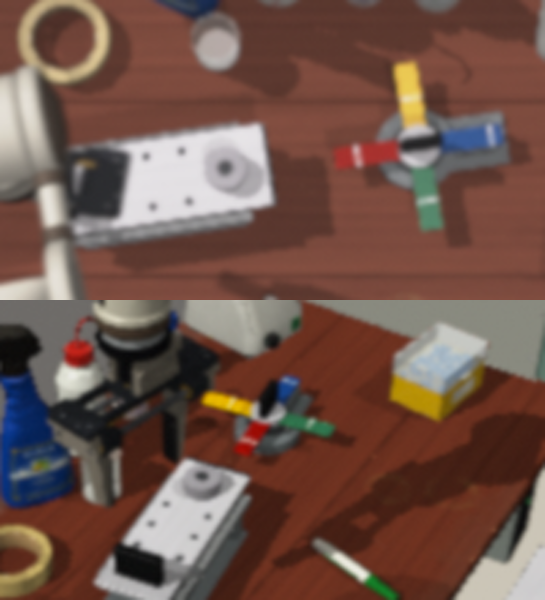

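The red arm now points at the stand (white line near crop (359,155)). Measuring the mark, turret angle, and plate front.

```bash
cat > mm.py <<'E'
from m2 import *
vv,uu=np.mgrid[:400,:640]
def w(m,zz): return onplane("top",np.c_[uu[m],vv[m]],zz)
def axis(q):
    c=q[:,:2].mean(0);_,_,V=np.linalg.svd(q[:,:2]-c);return c*1000,np.degrees(np.arctan2(V[0,1],V[0,0]))%180
def subedge(prof,lvl):
    i=np.where((prof[:-1]-lvl)*(prof[1:]-lvl)<=0)[0];return i
def run(p,d,roi=(335,425,140,215)):
    X=cloud(d);z=X[...,2];hsv=cv2.cvtColor(p,cv2.COLOR_BGR2HSV).astype(int);h,s,v=hsv[...,0],hsv[...,1],hsv[...,2]
    R=(uu>roi[0])&(uu<roi[1])&(vv>roi[2])&(vv<roi[3])
    k=biggest(R&(z>.066)&(z<.095));print("knob",X[k].mean(0).round(4),rect(w(k,.081)),k.sum())
    kc=np.array(rect(w(k,.081))[0])
    a=biggest(R&(z>.03)&(z<.047)&((h<6)|(h>172))&(s>100));q=w(a,.039);print("red px",axis(q),rect(q),a.sum())
    for nm,m in (("yel",(h>18)&(h<32)&(s>110)),("blu",(h>100)&(h<125)&(s>110)),("grn",(h>55)&(h<98)&(s>70))):
        b=R&m&(z>.03)&(z<.047)
        if b.sum()>10: b=biggest(b);q=w(b,.039);c,t=axis(q);print(nm,c,t,b.sum())
    m=biggest(R&(z>.03)&(z<.05)&(s<90)&(v>140)&(uu<362)&(vv>178)&(vv<196)) ;q=w(m,.039);print("mark",axis(q),m.sum(),np.median(z[m]))
    return X,z,h,s,v
E
python3 - <<'E'
from mm import *
f=np.load("pics/s2.npz");p,d=f["p"],f["d"];X,z,h,s,v=run(p,d)
print(p[180:195,343:360].astype(int).min(2))
# front edge: threshold brightness along rows
e=[]
g=p.astype(float).min(2)
for r in range(180,203):
    c=g[r,305:335];i=np.where((c[:-1]>130)&(c[1:]<=130))[0]
    if len(i): i=i[-1];e.append((305+i+(c[i]-130)/(c[i]-c[i+1]),r))
E=onplane("top",e,.068);print("front edge",np.c_[E[:,:2]*1000][::2].round(1).tolist())
E
```

```text
knob [ 0.5529 -0.1628  0.0801] (array([ 553.2, -163. ]), array([14.8, 46.2]), 9.57) 78
red px (array([ 547.00217966, -119.38427269]), np.float64(102.42594032156326)) (array([ 547. , -119.7]), array([23.6, 42.8]), 11.42) 108
yel [ 629.51791143 -151.7582237 ] 7.204541233061775 91
blu [ 562.19711527 -216.29684496] 96.31559152465923 111
grn [ 514.56716004 -170.42936006] 4.184776282289789 60
mark (array([545.0845437 , -95.51469081]), np.float64(11.817572575923094)) 15 0.03849522589317722
[[ 56  57  57  58  58  57  58  58  58  57  56  57  57  59  71  94 112]
 [ 56  56  56  57  57  57  61  63  61  57  55  54  53  57  68  89 101]
 [ 54  54  54  54  54  60  75  86  78  62  53  50  50  51  57  69  75]
 [ 52  51  51  51  52  64  99 125 112  77  53  48  47  47  49  52  53]
 [ 49  49  49  49  49  66 117 154 139  92  56  47  46  46  46  46  46]
 [ 49  47  46  47  47  64 116 156 144  97  59  47  47  46  46  46  45]
 [ 49  46  46  46  47  59 102 139 135  98  62  48  46  46  46  46  47]
 [ 49  47  46  46  46  54  87 123 130 103  68  50  47  47  46  46  47]
 [ 49  47  46  46  46  52  79 117 135 114  76  51  48  47  47  48  51]
 [ 51  48  47  46  47  49  70 113 142 125  82  53  47  46  47  51  61]
 [ 54  50  48  47  47  48  62 102 132 119  80  52  46  46  45  53  70]
 [ 56  52  50  51  51  51  56  77  96  88  64  49  46  45  46  53  69]
 [ 58  55  55  56  58  57  57  60  65  62  54  47  45  45  45  48  60]
 [ 60  59  59  60  60  60  60  60  59  57  52  47  44  45  45  46  50]
 [ 61  62  62  62  61  62  61  61  60  58  53  48  46  45  46  46  47]]
front edge [[560.0, 8.8], [553.9, 8.1], [547.8, 7.4], [541.7, 6.3], [535.7, 5.4], [529.6, 4.7], [523.6, 3.7], [517.5, 2.7], [511.5, 2.3], [505.4, 1.1], [499.4, 0.0], [493.4, -0.9]]
```

>>> drive_tool(series=[{"tx":-6.5,"ty":-4.2,"tz":0,"ax":0,"ay":0,"az":-17.9,"fingers":1},{"tx":-6.5,"ty":-4.2,"tz":0,"ax":0,"ay":0,"az":-17.9,"fingers":1},{"tx":-6.5,"ty":-4.2,"tz":0,"ax":0,"ay":0,"az":-17.9,"fingers":1},{"tx":-6.5,"ty":-4.2,"tz":0,"ax":0,"ay":0,"az":-17.9,"fingers":1},{"tx":-6.5,"ty":-4.2,"tz":0,"ax":0,"ay":0,"az":-17.9,"fingers":1},{"tx":-6.5,"ty":-4.2,"tz":0,"ax":0,"ay":0,"az":-17.9,"fingers":1}])

```text
clock: 7.37
tool_pos: [0.4987, 0.2195, 0.1862]
tool_rot: [-3.142, -0.0, -3.002]
ft_force: [-0.3, -0.1, 0.1]
opening: 0.0922
finger_force: 0.0
```

```bash
python3 g.py 496.7 223.2 75 188.7
python3 - <<'E'
from mm import *
f=np.load("pics/s2.npz");p=f["p"];g=p.astype(float).min(2)
W=np.clip(g[181:193,347:356]-58,0,None);r,c=np.mgrid[181:193,347:356]
print("mark px",(W*c).sum()/W.sum(),(W*r).sum()/W.sum(),onplane("top",[(W*c).sum()/W.sum(),(W*r).sum()/W.sum()],.039)*1000)
E
```

```text
t [  1.5   4.  111.2] a [-0.   -0.   -0.68] clock 7.3667 pos [0.4987 0.2195 0.1862] yaw [-180.     -0.   -171.98] F [-0.3 -0.1  0.1] open 0.0922 grip 0.0
mark px 350.66698610445616 186.49257307139433 [[544.17596804 -95.30638748  39.        ]]
```

>>> drive_tool(series=[{"tx":1.5,"ty":4,"tz":40,"ax":0,"ay":0,"az":-0.7,"fingers":1},{"tx":1.5,"ty":4,"tz":70,"ax":0,"ay":0,"az":-0.7,"fingers":0.8},{"tx":1.5,"ty":4,"tz":95,"ax":0,"ay":0,"az":-0.7,"fingers":0.6},{"tx":1.5,"ty":4,"tz":107,"ax":0,"ay":0,"az":-0.7,"fingers":0.5},{"tx":1.5,"ty":4,"tz":111,"ax":0,"ay":0,"az":-0.7,"fingers":0.5},{"tx":1.5,"ty":4,"tz":111,"ax":0,"ay":0,"az":-0.7,"fingers":0.5},{"tx":1.5,"ty":4,"tz":111,"ax":0,"ay":0,"az":-0.7,"fingers":0.5},{"tx":1.5,"ty":4,"tz":111,"ax":0,"ay":0,"az":-0.7,"fingers":0.5}])

```text
clock: 8.03
tool_pos: [0.4982, 0.2242, 0.0773]
tool_rot: [3.141, 0.004, -2.986]
ft_force: [0.0, -0.3, 0.3]
opening: 0.0476
finger_force: 0.0
```

```bash
python3 g.py 496.7 223.2 75 188.7
```

```text
t [ 1.6 -0.7  2.3] a [0.01 0.21 0.19] clock 8.0333 pos [0.4982 0.2242 0.0773] yaw [ 179.99    0.21 -171.11] F [ 0.  -0.3  0.3] open 0.0476 grip 0.0
```

>>> drive_tool(series=[{"tx":1,"ty":-0.5,"tz":2,"ax":0,"ay":0.2,"az":0,"fingers":0},{"tx":1,"ty":-0.5,"tz":2,"ax":0,"ay":0.2,"az":0,"fingers":0},{"tx":1,"ty":-0.5,"tz":2,"ax":0,"ay":0.2,"az":0,"fingers":0},{"tx":1,"ty":-0.5,"tz":2,"ax":0,"ay":0.2,"az":0,"fingers":0},{"tx":1,"ty":-0.5,"tz":2,"ax":0,"ay":0.2,"az":0,"fingers":0},{"tx":1,"ty":-0.5,"tz":2,"ax":0,"ay":0.2,"az":0,"fingers":0},{"tx":1,"ty":-0.5,"tz":2,"ax":0,"ay":0.2,"az":0,"fingers":0}], force=45)

```text
clock: 8.62
tool_pos: [0.4956, 0.2237, 0.0735]
tool_rot: [3.141, -0.003, -2.986]
ft_force: [-0.3, 1.6, 1.1]
opening: 0.013
finger_force: 45.0
```

```bash
python3 g.py 496.7 223.2 75 188.7
cat > fe.py <<'E'
from mm import *
# plate front edge vs mark, from the top view
def fe(p,u0,u1,r0,r1,thr=130):
    g=p.astype(float).min(2);e=[]
    for r in range(r0,r1):
        c=g[r,u0:u1];i=np.where((c[:-1]>thr)&(c[1:]<=thr))[0]
        if len(i): i=i[-1];e.append((u0+i+(c[i]-thr)/(c[i]-c[i+1]),r))
    E=onplane("top",e,.068)[:,:2]*1000
    for _ in range(3):
        k=np.polyfit(E[:,0],E[:,1],1);res=abs(np.polyval(k,E[:,0])-E[:,1]);E=E[res<max(1.5,2*res.std())]
    th=np.arctan(k[0]);M=np.array([544.2,-95.3])
    gap=(np.polyval(k,M[0])-M[1])*np.cos(th)
    print("front edge yaw deg",np.degrees(th).round(2),"n",len(E),"x range",E[:,0].min().round(1),E[:,0].max().round(1),"gap to mark mm",gap.round(2))
E
python3 - <<'E'
from fe import *
p,d=stack(3);fe(p,305,335,180,203)
E
```

```text
t [-1.  -0.6 -1.5] a [ 0.04 -0.18  0.2 ] clock 8.6167 pos [0.4956 0.2237 0.0735] yaw [ 179.96   -0.18 -171.1 ] F [-0.3  1.6  1.1] open 0.013 grip 45.000407695770264
front edge yaw deg 8.53 n 23 x range 493.4 560.0 gap to mark mm 99.06
```

>>> drive_tool(series=[{"tx":0,"ty":-3,"tz":0.7,"ax":0,"ay":0,"az":0,"fingers":0},{"tx":0,"ty":-8,"tz":0.7,"ax":0,"ay":0,"az":0,"fingers":0},{"tx":0.5,"ty":-13,"tz":0.7,"ax":0,"ay":0,"az":0,"fingers":0},{"tx":0.5,"ty":-18,"tz":0.7,"ax":0,"ay":0,"az":0,"fingers":0},{"tx":0.5,"ty":-23,"tz":0.7,"ax":0,"ay":0,"az":0,"fingers":0},{"tx":1,"ty":-28,"tz":0.7,"ax":0,"ay":0,"az":0,"fingers":0},{"tx":1,"ty":-33,"tz":0.7,"ax":0,"ay":0,"az":0,"fingers":0},{"tx":1,"ty":-37,"tz":0.7,"ax":0,"ay":0,"az":0,"fingers":0},{"tx":1,"ty":-40,"tz":0.7,"ax":0,"ay":0,"az":0,"fingers":0},{"tx":1,"ty":-40,"tz":0.7,"ax":0,"ay":0,"az":0,"fingers":0}])

```text
clock: 9.6
tool_pos: [0.5017, 0.1832, 0.0735]
tool_rot: [3.141, -0.002, -2.987]
ft_force: [-0.4, 3.0, 5.8]
opening: 0.0134
finger_force: 45.0
```

```bash
python3 g.py 496.7 223.2 75 188.7
python3 - <<'E'
from fe import *
p,d=stack(3);fe(p,310,348,178,202)
E
```

```text
t [-1.2 40.3 -1.5] a [ 0.01 -0.09  0.17] clock 9.6 pos [0.5017 0.1832 0.0735] yaw [ 1.7999e+02 -9.0000e-02 -1.7113e+02] F [-0.4  3.   5.8] open 0.0134 grip 45.002201199531555
front edge yaw deg 8.47 n 24 x range 496.4 566.1 gap to mark mm 58.09
```

>>> drive_tool(series=[{"tx":0,"ty":-4,"tz":0.3,"ax":0,"ay":0,"az":0,"fingers":0},{"tx":0.5,"ty":-8,"tz":0.3,"ax":0,"ay":0,"az":0,"fingers":0},{"tx":0.5,"ty":-13,"tz":0.3,"ax":0,"ay":0,"az":0,"fingers":0},{"tx":0.5,"ty":-18,"tz":0.3,"ax":0,"ay":0,"az":0,"fingers":0},{"tx":0.5,"ty":-23,"tz":0.3,"ax":0,"ay":0,"az":0,"fingers":0},{"tx":1,"ty":-28,"tz":0.3,"ax":0,"ay":0,"az":0,"fingers":0},{"tx":1,"ty":-33,"tz":0.3,"ax":0,"ay":0,"az":0,"fingers":0},{"tx":1,"ty":-38,"tz":0.3,"ax":0,"ay":0,"az":0,"fingers":0},{"tx":1,"ty":-42,"tz":0.3,"ax":0,"ay":0,"az":0,"fingers":0},{"tx":1,"ty":-42,"tz":0.3,"ax":0,"ay":0,"az":0,"fingers":0}])

```text
clock: 10.58
tool_pos: [0.5074, 0.1415, 0.0734]
tool_rot: [3.141, -0.001, -2.987]
ft_force: [-0.3, 3.6, 7.8]
opening: 0.0134
finger_force: 45.0
```

```bash
python3 g.py 496.7 223.2 75 188.7
python3 - <<'E'
from fe import *
p,d=stack(3);fe(p,325,349,178,200);cv2.imwrite("pics/c5.png",cv2.resize(p[140:240,240:420],None,fx=4,fy=4,interpolation=cv2.INTER_CUBIC))
E
```

```text
t [-2.  82.3 -1.6] a [ 0.01 -0.07  0.17] clock 10.5833 pos [0.5074 0.1415 0.0734] yaw [ 1.7999e+02 -7.0000e-02 -1.7113e+02] F [-0.3  3.6  7.8] open 0.0134 grip 45.0025999546051
front edge yaw deg 8.48 n 22 x range 502.5 566.1 gap to mark mm 16.0
```

View pics/c5.png

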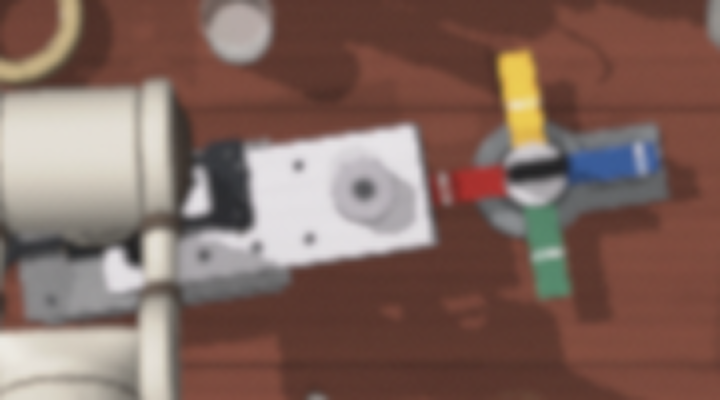

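Run:
```python
from mm import *
p=np.load("pics/s2.npz")["p"];g=p.astype(float).min(2)
# white marks near px (crop scale 2.725, origin 220,130)
P=[]
for n,(cx,cy) in {"red":(359,155),"blu":(490,135),"yel":(410,98),"grn":(429,200)}.items():
    u,v=int(round(220+cx/2.725)),int(round(130+cy/2.725))
    s=6;w=g[v-s:v+s+1,u-s:u+s+1];r,c=np.mgrid[v-s:v+s+1,u-s:u+s+1]
    W=np.clip(w-np.percentile(w,100)*.6,0,None);q=((W*c).sum()/W.sum(),(W*r).sum()/W.sum())
    P.append(onplane("top",q,.039)[0,:2]*1000);print(n,(u,v),np.round(q,2),P[-1].round(1))
P=np.array(P);print("mid r-b",(P[0]+P[1])/2,"len",np.linalg.norm(P[0]-P[1]),"mid y-g",(P[2]+P[3])/2,np.linalg.norm(P[2]-P[3]))
```

```text
red (352, 187) [350.6  186.37] [544.5 -95.1]
blu (400, 180) [399.33 177.4 ] [ 572.4 -244.6]
yel (370, 166) [369.71 165.77] [ 608.5 -154.3]
grn (377, 203) [376.55 202.98] [ 493.5 -173.8]
mid r-b [ 558.45796259 -169.82865747] len 152.0345756099143 mid y-g [ 551.00544726 -164.05639533] 116.67904162136833
```

>>> drive_tool(series=[{"tx":0,"ty":-3,"tz":0.3,"ax":0,"ay":0,"az":0,"fingers":0},{"tx":0,"ty":-6,"tz":0.4,"ax":0,"ay":0,"az":0,"fingers":0},{"tx":0,"ty":-9,"tz":0.5,"ax":0,"ay":0,"az":0,"fingers":0},{"tx":0,"ty":-12,"tz":0.5,"ax":0,"ay":0,"az":0,"fingers":0},{"tx":0,"ty":-14,"tz":0.5,"ax":0,"ay":0,"az":0,"fingers":0},{"tx":0,"ty":-15.5,"tz":0.5,"ax":0,"ay":0,"az":0,"fingers":0},{"tx":0,"ty":-16,"tz":0.5,"ax":0,"ay":0,"az":0,"fingers":0},{"tx":0,"ty":-16,"tz":0.5,"ax":0,"ay":0,"az":0,"fingers":0},{"tx":0,"ty":-16,"tz":0.5,"ax":0,"ay":0,"az":0,"fingers":0},{"tx":0,"ty":-16,"tz":0.5,"ax":0,"ay":0,"az":0,"fingers":0}])

```text
clock: 11.57
tool_pos: [0.5101, 0.1268, 0.0734]
tool_rot: [3.14, -0.0, -2.986]
ft_force: [-1.0, 5.5, 8.9]
opening: 0.0131
finger_force: 45.0
```

```bash
python3 g.py 496.7 223.2 75 188.7
python3 - <<'E'
from fe import *
p,d=stack(4);fe(p,325,360,178,199,143)
g=p.astype(int).min(2);print(g[180:196,344:360])
X=cloud(d);q=X[182:196,318:346].reshape(-1,3);A=np.c_[q[:,:2],np.ones(len(q))];ok=abs(q[:,2]-.068)<.01;k=np.linalg.lstsq(A[ok],q[ok,2],rcond=None)[0];print("slope",k[:2],"z",np.median(q[ok,2]))
a,_=snapshot("scene")
def c(i,f):return cv2.resize(i,None,fx=f,fy=f,interpolation=cv2.INTER_CUBIC)
cv2.imwrite("pics/c6.png",np.vstack([c(p[160:220,300:400],5),c(a[160:220,290:390],5)]))
E
```

```text
t [-1.7 97.4 -1.4] a [ 0.06 -0.01  0.19] clock 11.5667 pos [0.5101 0.1268 0.0734] yaw [ 1.7994e+02 -1.0000e-02 -1.7111e+02] F [-1.   5.5  8.9] open 0.0131 grip 45.00395894050598
front edge yaw deg 8.7 n 21 x range 505.5 566.1 gap to mark mm 1.82
[[223 224 224 223 215 182 131  83  61  57  57  56  57  60  69  81]
 [220 223 224 224 219 195 145  91  61  55  53  53  52  55  62  70]
 [211 219 223 224 222 206 157  97  59  50  46  45  45  46  49  54]
 [188 205 217 222 222 211 163 103  62  45  40  38  38  38  39  41]
 [171 186 200 212 217 209 169 113  68  45  36  36  35  36  35  38]
 [167 173 181 191 204 204 172 121  73  45  36  36  35  35  36  38]
 [166 169 172 176 189 198 177 128  76  43  36  35  36  35  35  38]
 [164 167 168 171 182 196 186 140  83  46  36  36  36  36  37  37]
 [163 165 166 168 178 193 190 150  92  51  37  37  35  37  39  43]
 [163 166 167 168 173 186 188 156 101  59  41  38  36  38  46  58]
 [166 168 168 168 171 182 189 161 112  69  48  41  40  42  51  70]
 [168 169 169 170 172 185 193 168 120  76  50  45  43  45  52  68]
 [169 169 169 171 179 193 200 177 127  78  51  45  45  45  48  59]
 [169 169 170 178 192 208 212 191 141  85  51  45  45  45  45  50]
 [168 169 175 190 209 218 219 202 153  95  54  46  45  45  45  47]
 [169 174 184 203 217 221 220 207 160 103  62  49  47  47  47  47]]
slope [-0.00700772 -0.00111389] z 0.06770142682714486
```

View pics/c6.png

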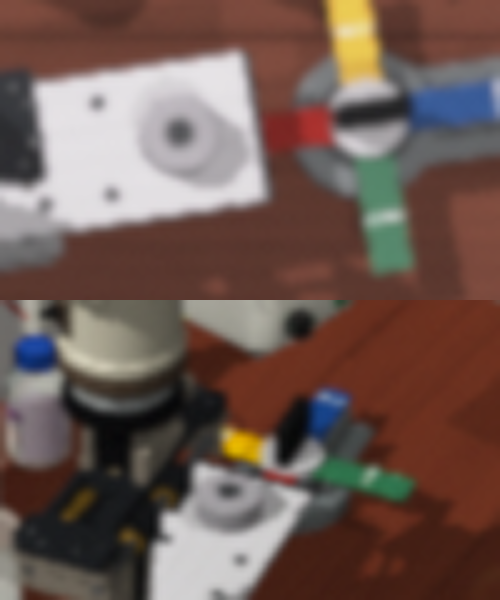

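Top view: the front edge (crop x≈255) just hides the white line on the red arm; measured gap is about 1–1.8 mm short. Nudging 1 mm and settling.

>>> drive_tool(series=[{"tx":0,"ty":-0.7,"tz":0,"ax":0,"ay":0,"az":0,"fingers":0},{"tx":0,"ty":-1.2,"tz":0,"ax":0,"ay":0,"az":0,"fingers":0},{"tx":0,"ty":-1.2,"tz":0,"ax":0,"ay":0,"az":0,"fingers":0},{"tx":0,"ty":-1.2,"tz":0,"ax":0,"ay":0,"az":0,"fingers":0},{"tx":0,"ty":-1.2,"tz":0,"ax":0,"ay":0,"az":0,"fingers":0},{"tx":0,"ty":-1.2,"tz":0,"ax":0,"ay":0,"az":0,"fingers":0},{"tx":0,"ty":-1.2,"tz":0,"ax":0,"ay":0,"az":0,"fingers":0},{"tx":0,"ty":-1.2,"tz":0,"ax":0,"ay":0,"az":0,"fingers":0}])

```text
clock: 12.48
tool_pos: [0.5103, 0.1257, 0.0734]
tool_rot: [3.14, -0.0, -2.986]
ft_force: [-2.0, 6.6, 9.6]
opening: 0.0134
finger_force: 45.0
```

```bash
python3 g.py 496.7 223.2 75 188.7
python3 - <<'E'
from fe import *
p,d=stack(4);fe(p,325,360,178,199,130);X=run(p,d)[0]
# stand's visible lower-right corner region & plate lateral extent at front (top-z rays)
g=p.astype(float).min(2);c=g[:,338];i=[r for r in range(165,210) if (c[r]-140)*(c[r+1]-140)<0];print(i,onplane("top",[(338,r+.5) for r in i],.068)[:,:2].round(4).tolist())
E
```

```text
t [-1.7 98.4 -1.4] a [ 0.08 -0.02  0.19] clock 12.4833 pos [0.5103 0.1257 0.0734] yaw [ 1.7992e+02 -2.0000e-02 -1.7111e+02] F [-2.   6.6  9.6] open 0.0134 grip 45.004706382751465
front edge yaw deg 8.84 n 21 x range 505.5 566.1 gap to mark mm 0.09
knob [ 0.5392 -0.0719  0.073 ] (array([540.2, -74.3]), array([50.5, 90.4]), 89.81) 437
red px (array([ 547.33847048, -120.86311061]), np.float64(104.02102878439554)) (array([ 547.5, -121.1]), array([23.4, 40.1]), 12.65) 99
yel [ 629.51791143 -151.7582237 ] 7.204541233061775 91
blu [ 562.19711527 -216.29684496] 96.31559152465923 111
grn [ 514.39720992 -169.83639227] 2.367193528100586 64Traceback (most recent call last):
  File "<stdin>", line 2, in <module>
  File "mm.py", line 17, in run
    m=biggest(R&(z>.03)&(z<.05)&(s<90)&(v>140)&(uu<362)&(vv>178)&(vv<196)) ;q=w(m,.039);print("mark",axis(q),m.sum(),np.median(z[m]))
  File "m.py", line 12, in biggest
    n,l,s,_=cv2.connectedComponentsWithStats(m.astype(np.uint8));return l==1+s[1:,4].argmax()
                                                                             ~~~~~~~~~~~~~~^^
ValueError: attempt to get argmax of an empty sequence
```

```bash
python3 -c "
from plant import *
print(close_job())"
```

```text
the job is handed in; nothing more can be done
None
```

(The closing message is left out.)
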